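# Shut the spice mill's door, unlock it and run it with its paddle switch

## Task

Get the spice mill on the worktop to run: first push its open green door shut until it snaps home on its catch, then flip the red lock-off lever fully forward (towards the milling chamber), then squeeze the steel paddle fully in against the grip, one finger on the paddle and the other on the black rubber pad behind, and keep it squeezed for a good two seconds. Then let go so that the paddle springs out again, leaving the door shut and the lever forward. Do not knock the other things about.

Things in the scene. Friction and masses are not known exactly. Their poses are not given: they have to be found in the camera images.
- spice_mill: Spice mill fixed to the worktop; mm. Origin on the worktop; x away from the robot, y left ('forward'), z up. White base x -80..60, y -175..175, top z 18. White milling chamber at the left: x -65..57, y 49..172, top z 130, flat cap on it to z 138. Green door on the chamber's front. Grey grip runs from the chamber to the right, on a column at y -165..-139.
- mill_grip: Grey motor grip, 38 thick x 50 high, y -175..51. Origin on its axis, at mill (4, 0, 108). It is rolled -0.44 rad about y: its own x points from paddle side to rubber pad (away from the robot and up), y forward along the grip, z is its 'up' and leans to the robot. Fingers straddle it best with the gripper tilted alike, pointing along its -z. Nothing but base and column below.
- palm_pad: Ribbed black rubber pad on the grip's far side, opposite the paddle, 120 long x 34 high x 4 thick. Origin: its middle, at grip (20, -75, 0) mm; outer face at grip x 22. Axes as the grip's.
- paddle_press (a point): Point on the paddle's outer face where it is best squeezed, 95 mm from its hinge, at grip y about -70. The paddle is a steel bar 182 long x 23 high x 6 thick on the robot's side of the grip, hinged at the right (rear) end. Here it is about 60 mm from paddle face to rubber pad face with the paddle out, 49 with it in (paddle face then at grip x -27).
- paddle (a joint): Paddle angle (rad): 0 = sprung out, 0.11 = fully in against the grip. Its spring takes about 4 N at paddle_press to start and 14 N to hold fully in. While the lever is back, a stop behind the paddle blocks it at about 0.012.
- lock_lever (a joint): Lock-off lever (rad): 0 = back, leaning right, away from the chamber (locked); 1.1 = fully forward, leaning to the chamber. It stays where it is left (friction, 1 to 3 N to move it). The paddle is free above about 0.55.
- lever_tip (a point): Middle of the free end of the red lock-off lever on the robot-side upper edge of the grip. Handle 26 mm wide (along grip x), centred at grip x -25, 7 thick, 39 long from its pivot; leans 0.55 rad back from grip z at 0 and 0.55 forward at 1.1. Pivot along grip x, at grip (-28, 0, 24) mm. The grip's top surface is at grip z 25.
- mill_door (a joint): Chamber door angle (rad): 0 = shut and seated on its ball catch, grows as it swings open to the robot. From about 0.10 down to 0.04 the catch resists with 4 to 8 N at the free edge; below that it draws the door home and holds it.
- door_hinge (a point): Upright hinge of the door, at its left (+y) edge: mill (-72, 168, 100) mm, in the plane of the shut door's outer face; the axis itself lies 6 mm behind, at mill x -66.
- door_edge (a point): Point on the green door's outer face near its free (right) edge, 85 mm from the hinge, at z 100: where to push. Door 105 wide x 90 high x 6 thick, z 25 to 115 mm, flat, with a flush black panel.
- spice_jar_red_1: Bystander: spice jar with a red cap, 45x45x106 mm, standing loose on the worktop; origin at its underside, z up.
- spice_jar_red_2: Bystander: another spice jar with a red cap, 45x45x106 mm, standing loose on the worktop; origin at its underside, z up.
- mug_grey: Bystander: grey mug, 84x123x91 mm, standing loose on the worktop; origin at its underside, z up.
- sugar_tin: Bystander: orange canister with a brown wooden lid, 72x72x95 mm, standing loose on the worktop; origin at its underside, z up.
- salt_mill: Bystander: dark wooden mill, 58x58x150 mm, standing loose on the worktop; origin at its underside, z up.
- kitchen_timer: Bystander: white wind-up timer, 63x63x45 mm, standing loose on the worktop; origin at its underside, z up.
- teaspoon: Bystander: teaspoon lying flat, 130x27x11 mm, standing loose on the worktop; origin at its underside, z up.

How it is judged:
On the way, in this order (a step that is already met when the one before it is completed fails the run):
1. the door is shut and seated on its catch (value of joint mill_door below 0.025 rad), for 0.2 s.
2. the lock-off lever is fully forward, the door still shut (value of joint lock_lever above 0.95 rad and value of joint mill_door below 0.025 rad), for 0.2 s.
3. the paddle is squeezed fully in between a finger on the paddle and a finger on the palm pad, and held two seconds (all of step 2 and value of joint paddle above 0.095 rad and contact force between the fingers and palm_pad above 2 N), for 1.8 s.
At the end, for the whole second after the job is handed in: The door is shut on its catch (under 0.025 rad), the lock-off lever is forward (over 0.95 of 1.1 rad) and the paddle has sprung out (under 0.015 rad) (all of step 2 and value of joint paddle below 0.015 rad); the robot touches nothing.
It fails at once if a bystander is pushed more than 30 mm or tipped over (distance of any of spice_jar_red_1, spice_jar_red_2, mug_grey, sugar_tin, salt_mill, kitchen_timer, teaspoon from where it was at the start of the episode above 0.03 m or angle between any of spice_jar_red_1, spice_jar_red_2, mug_grey, sugar_tin, salt_mill, kitchen_timer, teaspoon's own z axis and vertical above 0.5 rad).
It also fails if it takes over 54 s, if anything falls off the work surface, if the arm or the gripper's body presses on something with over 40 N, if the wrist force passes 120 N, or if a joint passes its speed limit or range.

## Robot

A 7-joint arm with a two-finger parallel gripper is mounted at the origin on a cart in front of the work surface, level with it; the furniture and walls round the work are solid. World frame = base frame: x ahead of the robot, y to its left, z up, the work surface at z = 0. Lengths are in m, angles in rad, forces in N, time in s.
With the tool pointing down it reaches from about 0.4 to 0.85 m from the base axis. Payload 4.5 kg.
Tool frame: the origin (TCP) lies on the centre line of the jaws, within the pads' length; the fingertips stand 25 mm ahead of it and the grasp point (between the pads) lies 6 mm ahead of it; z points along the fingers, y is the direction in which the jaws open and shut (so a half turn about z gives the same grasp; the last joint's range is limited). The gripper opens to 88 mm and grips with 3 to 60 N. Pads are 18 mm wide; open, the fingers measure 123 mm over their backs; the gripper's body (75 mm by 187 mm) begins 45 mm behind the grasp point.
Start: joints at [1.197, 0.689, -0.195, 1.565, 0.157, 0.902, -0.215], TCP at [0.248, -0.574, 0.264] pointing down, gripper open.
Joint ranges: [-3.01, 3.01], [-0.46, 2.08], [-1.47, 1.51], [0.13, 2.56], [-1, 4.14], [0.04, 2.09], [-2.66, 2.66]. Speed limits (rad/s): [2.57, 2.57, 3.14, 3.14, 3.14, 3.14, 3.14].

## Interface

Orientations are given as a unit quaternion [x, y, z, w].
In Python, from plant import r, eyes gives the robot as it stands.
- The arm moves only by the tool servo_tool, never from a script. Its argument "deltas" is a list of rows, each an object of numbers: "dx", "dy", "dz": the shift along the tool's x, y, z in units of 60 mm (1.0 is 60 mm); "ax", "ay", "az": the turn, a rotation vector about the tool's x, y, z in units of 6 degrees (1.0 is 6 degrees); "hand": the finger opening in mm, from 0 to 88.1. A call has 1 to 10 rows; each row is the pose to reach, as a shift and turn from the pose commanded when the call began, along the tool's axes at that moment; what a row does not reach only later rows make up. A row lasts 1/8 s, in which the tool goes at most 62.5 mm and 10.7 degrees, less where a joint would pass 70% of its speed; a pose out of reach is approached as far as the arm can. A call with a gripper value outside its range is refused whole. The fingers move at their own pace and stop on an object; "newtons" is the grip in N (left out, the last holds). Time passes only in rows, so rows that repeat a pose let the fingers close. It gives the time, the measured TCP pose, the force and the opening at its end, in the units of the state.
- r.get_state(): the state, without advancing time (a new reading comes with each control period).
- eyes.snapshot(name): name is "scene" or "top" or "wrist"; returns (picture, depth): 420x560x3 uint8, red, green, blue; 420x560 float32, m along the optical axis (not along the pixel's ray), 0 where there is no reading.
- eyes.camera_model(name): a dict with "fx", "fy", "cx", "cy" (pixels), "k1" (the pictures are not rectified: a ray, as slopes to the right and down, at radius r is drawn at 1 + k1 r^2 times it, then the intrinsics apply), "pose" (4x4, takes a point from camera to world coordinates). Camera axes: x right, y up, looking along -z (the intrinsics and any distortion apply to the point x, -y, -z); pixel columns grow to the right and rows downward; lengths in m; the calibration is good to about 2 mm. A picture is of the moment at which its call begins: read the wrist's pose just before it. camera_model takes no time and is no camera call; for the wrist camera it gives the pose at the moment of the call.
- r.finish_job(): hands the job in, once; it reports no verdict.
The state is a dict: "clock": time; "q": joint angles; "qd": joint speeds; "joint_torque": joint torques, N m; "tool_pos": TCP position; "eef_rot": TCP orientation; "contact_force": force on the tool from outside, world axes, zero at the start; "moment": the same for the moment, N m; "opening": opening from 0.0 (shut) to 1.0 (fully open).
Only numpy, scipy, OpenCV 4.12 (cv2) and the standard library are available. Lean on these libraries where they do the work, as an engineer would, in place of code of your own. Each camera call takes 0.05 s, during which the arm holds its last target.

## Working session

There is one attempt and no reset: what is moved stays moved. The work goes in short steps, Python scripts to look and compute and a tool call to move; the robot and the scene stay as the last step left them, time stands still between calls to the robot, and variables do not carry over. Pictures are saved under pics/ and viewed, and the job is handed in when it is done.

Besides the shell and the picture viewer there is one more tool, called after "Call:" in YAML: its name, and indented under it one key for each argument. servo_tool: Moves the arm, as the interface text tells. Its arguments: {"type":"object","properties":{"deltas":{"type":"array","items":{"type":"object","properties":{"dx":{"type":"number"},"dy":{"type":"number"},"dz":{"type":"number"},"ax":{"type":"number"},"ay":{"type":"number"},"az":{"type":"number"},"hand":{"type":"number"}}}},"newtons":{"type":"number"}},"required":["deltas"]}

```bash
mkdir -p pics; ls
cat > h.py <<'E'
import numpy as np, cv2
from plant import r, eyes
def snap(n,f):
    cm=eyes.camera_model(n); p,d=eyes.snapshot(n)
    cv2.imwrite('pics/'+f+'.png',p[:,:,::-1]); np.savez('pics/'+f+'.npz',p=p,d=d,pose=cm['pose'],k=[cm['fx'],cm['fy'],cm['cx'],cm['cy'],cm['k1']])
    return p,d,cm
def load(f):
    z=np.load('pics/'+f+'.npz'); return z['p'],z['d'],z['pose'],z['k']
def pts(f):
    p,d,T,k=load(f); fx,fy,cx,cy,k1=k
    v,u=np.mgrid[:d.shape[0],:d.shape[1]].astype(float)
    K=np.array([[fx,0,cx],[0,fy,cy],[0,0,1]])
    q=cv2.undistortPoints(np.stack([u.ravel(),v.ravel()],1)[:,None],K,np.array([k1,0,0,0]))[:,0]
    D=d.ravel(); P=np.stack([q[:,0]*D,-q[:,1]*D,-D],1)
    W=P@T[:3,:3].T+T[:3,3]; W[D==0]=np.nan
    return p,W.reshape(d.shape+(3,))
E
python3 - <<'E'
from h import *
snap('scene','s0');snap('top','t0');snap('wrist','w0')
for n in ('scene','top'):print(eyes.camera_model(n))
print(r.get_state())
E
```

```text
pics
{'fx': 446.30544908334423, 'fy': 446.30544908334423, 'cx': 276.8863523902283, 'cy': 204.13654014589827, 'k1': -0.06554065151346161, 'pose': array([[-0.57562924,  0.59812428, -0.55758256, -0.06812913],
       [-0.81760024, -0.40978085,  0.40448671,  0.39178859],
       [ 0.01344667,  0.68871402,  0.7249084 ,  0.93977866],
       [ 0.        ,  0.        ,  0.        ,  1.        ]])}
{'fx': 416.97198655310234, 'fy': 416.97198655310234, 'cx': 277.0322424159977, 'cy': 208.6968393772279, 'k1': 0.0011057005653971144, 'pose': array([[ 0.33362362,  0.78911689, -0.515742  , -0.16152245],
       [-0.94264897,  0.27321454, -0.19174655, -0.35213406],
       [-0.01040222,  0.55013484,  0.83501105,  1.29303175],
       [ 0.        ,  0.        ,  0.        ,  1.        ]])}
{'clock': 0.15, 'q': array([ 1.19679084,  0.68976035, -0.19459327,  1.56602708,  0.15729971,
        0.90251935, -0.21509884]), 'qd': array([ 9.84677139e-04, -2.43267922e-03, -5.73514329e-04, -2.36241863e-03,
       -1.22982846e-03,  1.61194264e-05, -8.09774434e-04]), 'joint_torque': array([-1.84110642e-03, -5.27858734e+01, -1.26865089e+00, -1.53582984e+01,
       -5.24861086e-02,  3.95683455e-03,  1.33528056e-04]), 'tool_pos': array([ 0.24771051, -0.57336488,  0.26313607]), 'eef_rot': array([ 9.79272653e-01,  2.02545388e-01, -1.62326701e-04, -6.40416004e-04]), 'contact_force': array([ 0.42563793, -0.67593252,  0.50289094]), 'moment': array([ 0.04486701, -0.03759674,  0.00296934]), 'opening': 1.001259386044607}
```

View pics/s0.png

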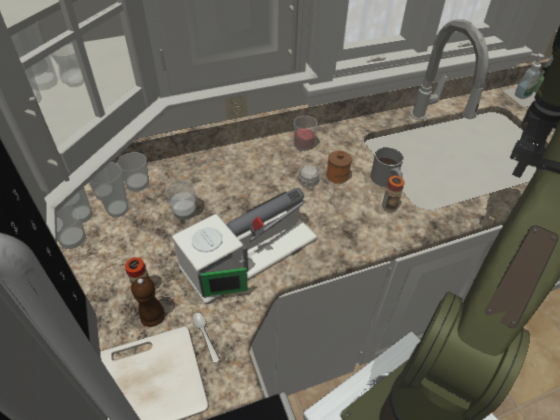

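View pics/t0.png

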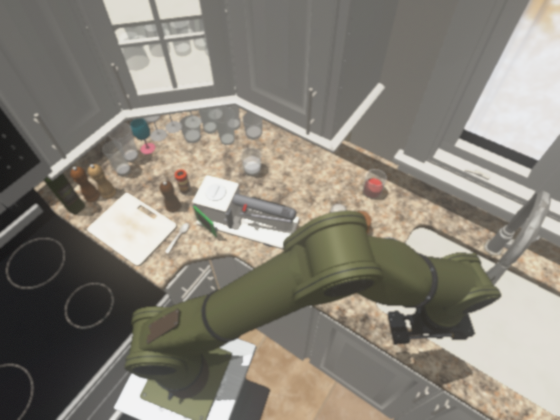

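The scene view shows the mill near (240,245), with the green door swung towards the robot at (223,282) and the red lever at (257,224). In the top view the door is at (205,220). Next I measure the pose.

Run:
```python
from h import *
for f in ('s0','t0'):
    p,W=pts(f); z=W[...,2]
    hsv=cv2.cvtColor(p,cv2.COLOR_RGB2HSV)
    print(f,'chamber pix', W[235,205] if f=='s0' else W[190,220])
    white=(hsv[...,1]<40)&(hsv[...,2]>150)
    reg=(W[...,0]>0.3)&(W[...,0]<0.9)&(W[...,1]>-.3)&(W[...,1]<.35)
    for nm,m in (('top',white&reg&(abs(z-.130)<.006)),('cap',white&reg&(abs(z-.138)<.004)),('base',white&reg&(abs(z-.018)<.006))):
        n,l,st,c=cv2.connectedComponentsWithStats(m.astype(np.uint8))
        for i in range(1,n):
            if st[i,4]>150:
                Q=W[l==i]; rc=cv2.minAreaRect(Q[:,:2].astype(np.float32)*1000); print(nm,st[i],Q.mean(0).round(4),rc)
    green=(hsv[...,0]>45)&(hsv[...,0]<85)&(hsv[...,1]>120)&reg
    Q=W[green]; print('green',green.sum(),np.nanmean(Q,0),np.nanmin(Q,0),np.nanmax(Q,0))
    red=((hsv[...,0]<6)|(hsv[...,0]>174))&(hsv[...,1]>150)&reg&(hsv[...,2]>90)
    n,l,st,c=cv2.connectedComponentsWithStats(red.astype(np.uint8))
    for i in range(1,n):
        if st[i,4]>10: print('red',st[i],np.nanmedian(W[l==i],0).round(4))
    cv2.imwrite('pics/crop_'+f+'.png',cv2.resize(p[200:310,150:330] if f=='s0' else p[160:260,170:320],None,fx=4,fy=4,interpolation=cv2.INTER_CUBIC)[:,:,::-1])
```

```text
s0 chamber pix [0.56378509 0.13848576 0.13587804]
top [ 172  214   70   57 2057] [0.5504 0.1424 0.1292] ((554.6730346679688, 139.56912231445312), (122.27635955810547, 122.89176177978516), 1.4122780561447144)
base [ 247  223   70   54 1263] [ 0.5105 -0.0416  0.0157] ((517.6333618164062, -33.792091369628906), (71.87287902832031, 220.20814514160156), 0.5005142688751221)
green 525 [0.46619288 0.15164847 0.0802375 ] [0.44172352 0.07515971 0.0139151 ] [0.51957975 0.1951301  0.11720575]
red [254 217   9  12  70] [0.5212 0.0209 0.1428]
red [126 263  18  12  33] [0.5901 0.316  0.1025]
t0 chamber pix [0.56531506 0.12657373 0.1299034 ]
top [ 193  175   89   36 1151] [0.5516 0.1122 0.1298] ((556.5057373046875, 51.482421875), (123.44062042236328, 296.60772705078125), 2.0655784606933594)
base [ 213  216   79   32 1000] [ 0.5126 -0.0174  0.0168] ((516.3868408203125, 0.482208251953125), (78.34832763671875, 278.5633850097656), 0.33055031299591064)<stdin>:14: RuntimeWarning: Mean of empty slice
Traceback (most recent call last):
ValueError: zero-size array to reduction operation fmin which has no identity
```

View pics/crop_s0.png

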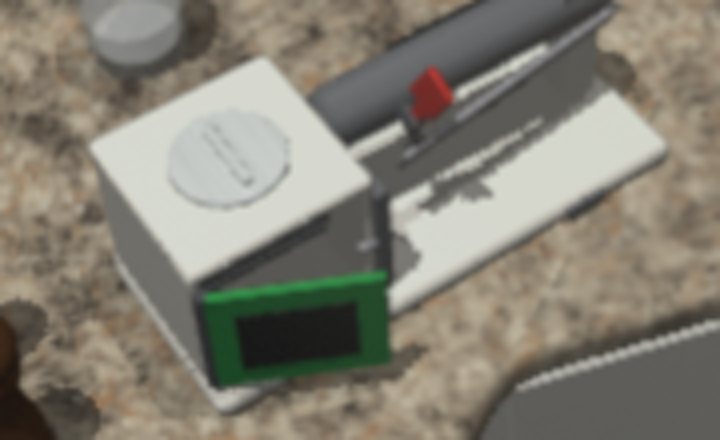

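Run:
```python
from h import *
for f in ('s0','t0'):
    p,W=pts(f); z=W[...,2]
    hsv=cv2.cvtColor(p,cv2.COLOR_RGB2HSV)
    white=(hsv[...,1]<40)&(hsv[...,2]>130)
    reg=(W[...,0]>0.4)&(W[...,0]<0.7)&(W[...,1]>-.2)&(W[...,1]<.3)
    # base: per y-bin min x
    B=W[white&reg&(abs(z-.018)<.006)]
    ys=np.arange(-.11,.06,.005); xs=[np.sort(B[abs(B[:,1]-y)<.004][:,0])[:2].mean() for y in ys]
    c=np.polyfit(ys,xs,1); c=np.polyfit(ys[abs(np.polyval(c,ys)-xs)<.004],np.array(xs)[abs(np.polyval(c,ys)-xs)<.004],1); print(f,'front base x=',c, 'ymin',np.sort(B[:,1])[:6])
    Tm=W[white&reg&(abs(z-.130)<.005)]
    Tm=Tm[(Tm[:,1]>.05)]
    print('top',Tm.min(0),Tm.max(0),np.percentile(Tm,1,0),np.percentile(Tm,99,0))
    for side in ('y-','y+','x-','x+'):
        a=0 if side[0]=='y' else 1; b=1-a
        lo,hi=np.percentile(Tm[:,a],[10,90]); g=np.arange(lo,hi,.006); s=-1 if side[1]=='-' else 1
        e=[]
        for t in g:
            q=Tm[abs(Tm[:,a]-t)<.004][:,b]; e.append(np.sort(q*s)[-2:].mean()*s if len(q)>2 else np.nan)
        e=np.array(e);k=np.isfinite(e);print(side,np.polyfit(g[k]-.555*(a==0)-.14*(a==1),e[k],1).round(4))
    if f=='s0':
        green=(hsv[...,0]>45)&(hsv[...,0]<85)&(hsv[...,1]>120)&reg
        G=W[green&(z>.03)]
        vx,vy,x0,y0=cv2.fitLine((G[:,:2]).astype(np.float32),cv2.DIST_HUBER,0,.001,.001).ravel()
        print('door',vx,vy,x0,y0,np.degrees(np.arctan2(vx,-vy)), G.min(0),G.max(0))
    for m,nm in ((((hsv[...,0]<6)|(hsv[...,0]>174))&(hsv[...,1]>130)&(hsv[...,2]>80)&reg&(W[...,1]<.1),'red'),):
        Q=W[m];print(nm,len(Q)); 
        if len(Q): print(Q.mean(0),Q.min(0),Q.max(0))
```

```text
s0 front base x= [-0.02059959  0.48306786] ymin [-0.14400278 -0.14361054 -0.14342421 -0.14332285 -0.1432379  -0.14311963]
top [0.49274048 0.07718133 0.1250354 ] [0.61699283 0.20240055 0.13497349] [0.49439141 0.08124789 0.12524886] [0.61205455 0.19969058 0.13445295]
y- [0.023  0.0809]
y+ [0.0194 0.1999]
x- [-0.0238  0.4944]
x+ [-0.024   0.6127]
door 0.42171267 0.9067295 0.46681678 0.15390724 155.05724 [0.44172352 0.07515971 0.03002007] [0.49272371 0.1951301  0.11720575]
red 84
[0.52196019 0.02000154 0.14128887] [ 0.50884439 -0.0114863   0.09822848] [0.54978394 0.02877473 0.15654698]
t0 front base x= [0.00306407 0.48146152] ymin [-0.14739619 -0.1467958  -0.14638739 -0.14627642 -0.14615119 -0.14603904]
top [0.49017312 0.05040041 0.12501779] [0.61461543 0.19933849 0.1349888 ] [0.49335992 0.05526835 0.12522934] [0.61272298 0.19703269 0.13456934]
y- [-0.0774  0.0682]
y+ [0.0242 0.1958]
x- [-0.032  0.494]
x+ [-0.0344  0.6108]
red 6
[0.51606888 0.01477447 0.14805923] [0.51025308 0.01305829 0.14399112] [0.52242267 0.01886214 0.15256392]
```

```bash
cat >> h.py <<'E'
from scipy.spatial.transform import Rotation as Ro
YAW=.021; O=np.array([.560,.0295,0])
RM=Ro.from_euler('z',YAW).as_matrix()
RG=RM@Ro.from_euler('y',-.44).as_matrix()   # grip axes
GO=O+RM@np.array([.004,0,.108])
RT=np.stack([RG[:,1],RG[:,0],-RG[:,2]],1)   # tool axes
def grip(x,y,z): return GO+RG@(np.array([x,y,z])/1e3)
def mill(x,y,z): return O+RM@(np.array([x,y,z])/1e3)
def delta(p,R=RT,base=None):
    s=r.get_state(); R0=Ro.from_quat(s['eef_rot']).as_matrix(); p0=s['tool_pos']
    if base is not None: p0,R0=base
    d=R0.T@(np.array(p)-p0)/.06; a=np.degrees(Ro.from_matrix(R0.T@R).as_rotvec())/6
    print('target',np.round(p,4),'d',d.round(3),'a',a.round(3))
def st():
    s=r.get_state(); R0=Ro.from_quat(s['eef_rot']).as_matrix()
    g=RG.T@(s['tool_pos']-GO)*1e3
    print('t',round(s['clock'],2),'tcp',s['tool_pos'].round(4),'grip',g.round(1),'rot err deg',np.degrees(Ro.from_matrix(RT.T@R0).as_rotvec()).round(2),'F',s['contact_force'].round(1),'op',round(s['opening'],3),'Fgrip',(RG.T@s['contact_force']).round(1))
E
python3 - <<'E'
from h import *
print(np.linalg.det(RT),RT)
# tip front corner -> TCP: tcp = corner -17.5mm*gx +25mm*gz
c=lambda x,y,z: mill(x,y,z)-RG[:,0]*.0175+RG[:,2]*.025
st()
delta(c(-150,86,80)); delta(c(-150,86,80)+[0,0,.12]); print(c(-72,86,80))
E
```

```text
1.0 [[-0.02099846  0.90455217  0.42584555]
 [ 0.99977951  0.01899839  0.00894407]
 [ 0.          0.42593947 -0.90475166]]
t 0.15 tcp [ 0.2477 -0.5734  0.2631] grip [-231.5 -596.2  280.4] rot err deg [ 22.25 -14.87  66.69] F [ 0.4 -0.7  0.5] op 1.001 Fgrip [ 0.6 -0.7  0.3]
target [0.3818 0.1118 0.0952] d [ 6.581 -9.592  2.812] a [ -3.708   2.478 -11.115]
target [0.3818 0.1118 0.2152] d [ 6.581 -9.595  0.812] a [ -3.708   2.478 -11.115]
[0.45973421 0.11341308 0.09516485]
```

Call:
servo_tool:
  deltas:
    - {"dx": 0.55, "dy": -0.8, "dz": 0, "ax": -0.31, "ay": 0.2, "az": -0.93, "hand": 0}
    - {"dx": 1.1, "dy": -1.6, "dz": 0, "ax": -0.62, "ay": 0.41, "az": -1.85, "hand": 0}
    - {"dx": 1.65, "dy": -2.4, "dz": 0, "ax": -0.93, "ay": 0.62, "az": -2.78, "hand": 0}
    - {"dx": 2.2, "dy": -3.2, "dz": 0, "ax": -1.24, "ay": 0.82, "az": -3.7, "hand": 0}
    - {"dx": 2.75, "dy": -4.0, "dz": 0, "ax": -1.55, "ay": 1.03, "az": -4.63, "hand": 0}
    - {"dx": 3.3, "dy": -4.8, "dz": 0, "ax": -1.85, "ay": 1.24, "az": -5.56, "hand": 0}
    - {"dx": 3.85, "dy": -5.6, "dz": 0, "ax": -2.16, "ay": 1.44, "az": -6.48, "hand": 0}
    - {"dx": 4.4, "dy": -6.4, "dz": 0, "ax": -2.47, "ay": 1.65, "az": -7.4, "hand": 0}
    - {"dx": 4.95, "dy": -7.2, "dz": 0, "ax": -2.78, "ay": 1.86, "az": -8.3, "hand": 0}
    - {"dx": 5.5, "dy": -8.0, "dz": 0, "ax": -3.1, "ay": 2.07, "az": -9.3, "hand": 0}
  newtons: 20

```text
clock: 1.4
tool_pos: [0.3229, -0.1157, 0.2583]
eef_rot: [0.813, 0.571, 0.079, 0.082]
contact_force: [0.1, -0.1, -0.3]
opening: 0.005
```

Run:
```python
from h import *
c=lambda x,y,z: mill(x,y,z)-RG[:,0]*.0175+RG[:,2]*.025
st(); print(r.get_state()['q'])
delta(c(-150,86,80)+[0,0,.12])
```

```text
t 1.4 tcp [ 0.3229 -0.1157  0.2583] grip [-156.9 -140.2  240. ] rot err deg [11.72 -4.94 20.36] F [ 0.1 -0.1 -0.3] op 0.005 Fgrip [-0.1 -0.1 -0.3]
[ 0.52583369  0.32882829 -0.43016373  2.52788199  1.07128142  0.16940989
 -1.26257168]
target [0.3818 0.1118 0.2152] d [ 3.873 -0.532  0.756] a [-1.954  0.823 -3.393]
```

```bash
cat >> h.py <<'E'
RV=np.stack([RM[:,1],RM[:,0],-RM[:,2]],1)
E
python3 - <<'E'
from h import *
delta([.42,.112,.24],RV)
E
```

```text
target [0.42  0.112 0.24 ] d [4.105 0.143 0.495] a [ 2.201  0.063 -3.493]
```

Call:
servo_tool:
  deltas:
    - {"dx": 0.6, "dy": 0.02, "dz": 0.07, "ax": 0.31, "ay": 0, "az": -0.5}
    - {"dx": 1.2, "dy": 0.04, "dz": 0.14, "ax": 0.63, "ay": 0.02, "az": -1.0}
    - {"dx": 1.8, "dy": 0.06, "dz": 0.21, "ax": 0.94, "ay": 0.03, "az": -1.5}
    - {"dx": 2.4, "dy": 0.08, "dz": 0.28, "ax": 1.26, "ay": 0.03, "az": -2.0}
    - {"dx": 3.0, "dy": 0.1, "dz": 0.35, "ax": 1.57, "ay": 0.05, "az": -2.5}
    - {"dx": 3.6, "dy": 0.12, "dz": 0.43, "ax": 1.9, "ay": 0.06, "az": -3.0}
    - {"dx": 4.1, "dy": 0.14, "dz": 0.5, "ax": 2.2, "ay": 0.06, "az": -3.5}
    - {"dx": 4.1, "dy": 0.14, "dz": 0.5, "ax": 2.2, "ay": 0.06, "az": -3.5}
    - {"dx": 4.1, "dy": 0.14, "dz": 0.5, "ax": 2.2, "ay": 0.06, "az": -3.5}

```text
schema error: expected keys dx, dy, dz, ax, ay, az, hand
```

Run:
```python
from h import *
st(); print(r.get_state()['q'])
delta([.42,.112,.115],RV)
snap('wrist','w1');snap('scene','s1')
```

```text
t 1.4 tcp [ 0.3229 -0.1157  0.2583] grip [-156.9 -140.2  240. ] rot err deg [11.72 -4.94 20.36] F [ 0.1 -0.1 -0.3] op 0.005 Fgrip [-0.1 -0.1 -0.3]
[ 0.52583369  0.32882829 -0.43016373  2.52788199  1.07128142  0.16940989
 -1.26257168]
target [0.42  0.112 0.115] d [ 4.032 -0.324  2.524] a [ 2.201  0.063 -3.493]
```

View pics/w1.png

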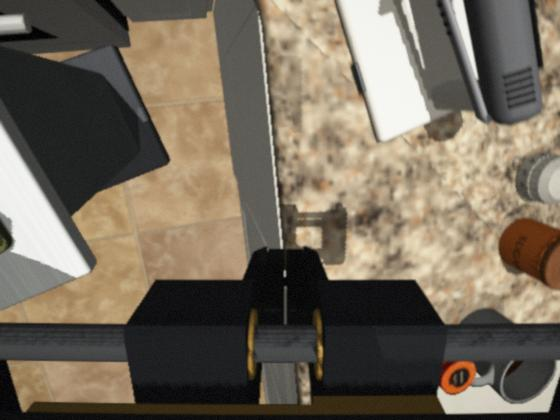

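View pics/s1.png

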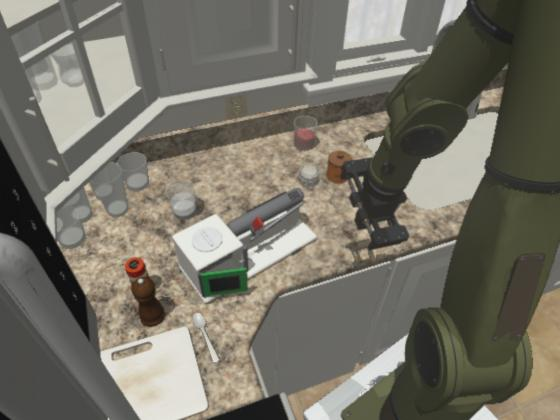

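The wrist view shows the closed fingers at (285,290) and the mill base at the upper right. The move was refused because every row needs a hand value, so I send it again.

Call:
servo_tool:
  deltas:
    - {"dx": 0.6, "dy": 0.02, "dz": 0.07, "ax": 0.31, "ay": 0, "az": -0.5, "hand": 0}
    - {"dx": 1.2, "dy": 0.04, "dz": 0.14, "ax": 0.63, "ay": 0.02, "az": -1.0, "hand": 0}
    - {"dx": 1.8, "dy": 0.06, "dz": 0.21, "ax": 0.94, "ay": 0.03, "az": -1.5, "hand": 0}
    - {"dx": 2.4, "dy": 0.08, "dz": 0.28, "ax": 1.26, "ay": 0.03, "az": -2.0, "hand": 0}
    - {"dx": 3.0, "dy": 0.1, "dz": 0.35, "ax": 1.57, "ay": 0.05, "az": -2.5, "hand": 0}
    - {"dx": 3.6, "dy": 0.12, "dz": 0.43, "ax": 1.9, "ay": 0.06, "az": -3.0, "hand": 0}
    - {"dx": 4.1, "dy": 0.14, "dz": 0.5, "ax": 2.2, "ay": 0.06, "az": -3.5, "hand": 0}
    - {"dx": 4.1, "dy": 0.14, "dz": 0.5, "ax": 2.2, "ay": 0.06, "az": -3.5, "hand": 0}
    - {"dx": 4.1, "dy": 0.14, "dz": 0.5, "ax": 2.2, "ay": 0.06, "az": -3.5, "hand": 0}

```text
clock: 2.62
tool_pos: [0.4195, 0.1092, 0.2394]
eef_rot: [0.701, 0.713, -0.001, -0.001]
contact_force: [-0.5, -0.3, -0.1]
opening: 0.008
```

Run:
```python
from h import *
st(); print(r.get_state()['q'])
delta([.42,.112,.24],RV)
delta([.42,.112,.115],RV)
snap('wrist','w1');snap('scene','s1')
```

```text
t 2.62 tcp [0.4195 0.1092 0.2394] grip [-73.2  82.7 179.7] rot err deg [25.34 -0.06  0.2 ] F [-0.5 -0.3 -0.1] op 0.008 Fgrip [-0.5 -0.3  0.2]
[ 0.15172784  0.58736585 -0.7952082   2.12497875  0.66298097  0.69647359
 -1.07543838]
target [0.42  0.112 0.24 ] d [ 0.046  0.009 -0.01 ] a [-0.022  0.003 -0.035]
target [0.42  0.112 0.115] d [0.046 0.014 2.073] a [-0.022  0.003 -0.035]
```

View pics/w1.png

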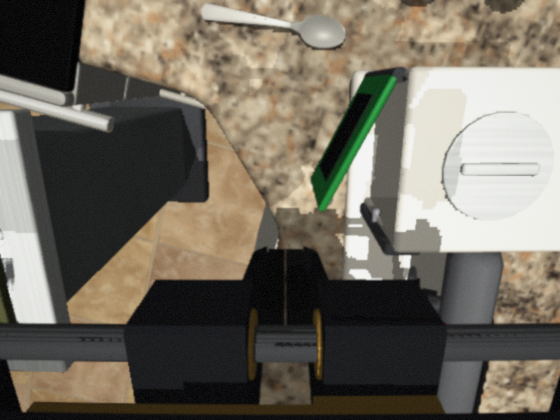

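View pics/s1.png

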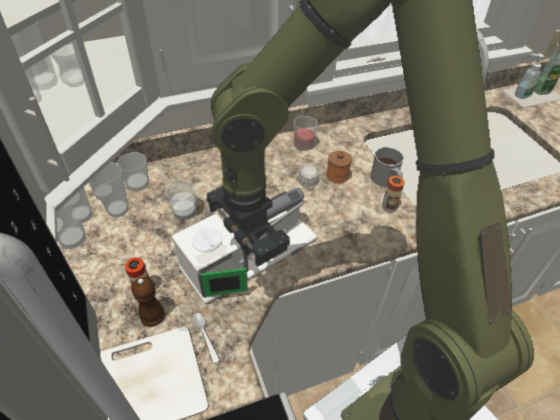

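The wrist view shows the door edge-on, free end at (322,205) and hinge end at (395,75). The chamber top and cap are at right, and the gripper is vertical. I check the mill pose and door from this closer view.

Run:
```python
from h import *
p,W=pts('w1'); hsv=cv2.cvtColor(p,cv2.COLOR_RGB2HSV); z=W[...,2]
M=(W-O)@RM*1e3
white=(hsv[...,1]<50)&(hsv[...,2]>130)&(abs(z-.13)<.005)
Q=M[white]; print(len(Q),np.nanpercentile(Q,[.5,99.5],axis=0).round(1), 'z',np.median(Q[:,2]))
def edge(a,b,s,lo,hi):
    g=np.arange(lo,hi,4.);e=[]
    for t in g:
        q=Q[abs(Q[:,a]-t)<2.5][:,b]; e.append(np.sort(q*s)[-3:].mean()*s if len(q)>4 else np.nan)
    e=np.array(e);k=np.isfinite(e);print('edge',a,b,s,np.polyfit(g[k],e[k],1).round(3),np.nanmedian(e))
edge(1,0,-1,60,160); edge(0,1,-1,-55,-5)
base=(hsv[...,1]<50)&(hsv[...,2]>130)&(abs(z-.018)<.004)
B=M[base]; print('base',np.nanpercentile(B,[.5,99.5],axis=0).round(1))
g=(hsv[...,0]>45)&(hsv[...,0]<85)&(hsv[...,1]>120)
G=M[g&(abs(z-.115)<.006)]; print('door top',len(G),G.min(0).round(1),G.max(0).round(1))
l=cv2.fitLine(G[:,:2].astype(np.float32),cv2.DIST_HUBER,0,.01,.01).ravel(); print(l,np.arctan2(-l[0],-l[1]),np.arctan2(l[0],l[1]))
i=G[:,1].argsort(); print(G[i[:4]].round(1),G[i[-4:]].round(1))
```

```text
26519 [[-63.2  49.9 126.8]
 [ 48.5 171.2 135. ]] z 130.663140036229
edge 1 0 -1 [-3.00e-03 -6.31e+01] -63.49435738490691
edge 0 1 -1 [-0.069 47.254] 49.4039098331562
base [[-78.1 -35.9  14.4]
 [ -9.7 172.   20.3]]
door top 1413 [-115.8   74.3  109. ] [-67.8 167.6 117.7]
[  0.44929054   0.8933857  -90.95496    123.4944    ] -2.6756217 0.46597108
[[-112.2   74.3  114.4]
 [-112.2   75.2  114.9]
 [-113.7   75.3  115.2]
 [-113.1   75.6  115.9]] [[-70.7 166.9 114.2]
 [-71.4 166.9 111.9]
 [-70.9 167.5 114.5]
 [-70.5 167.6 110.8]]
```

Call:
servo_tool:
  deltas:
    - {"dx": 0.05, "dy": -0.03, "dz": 0.7, "ax": 0, "ay": 0, "az": 0, "hand": 0}
    - {"dx": 0.05, "dy": -0.03, "dz": 1.4, "ax": 0, "ay": 0, "az": 0, "hand": 0}
    - {"dx": 0.05, "dy": -0.03, "dz": 2.1, "ax": 0, "ay": 0, "az": 0, "hand": 0}
    - {"dx": 0.05, "dy": -0.03, "dz": 2.1, "ax": 0, "ay": 0, "az": 0, "hand": 0}

```text
clock: 3.22
tool_pos: [0.4168, 0.1123, 0.1126]
eef_rot: [0.7, 0.714, -0.002, -0.001]
contact_force: [-0.6, -0.3, 0.4]
opening: 0.003
```

```bash
sed -i 's/\[.560,.0295,0\]/[.561,.0295,0]/' h.py
python3 - <<'E'
from h import *
st()
for x in (-115,-100,-90,-80,-72):
  delta(mill(x-17.5,86,112),RV)
E
```

```text
t 3.23 tcp [0.4168 0.1123 0.1126] grip [-130.5   85.8   66.5] rot err deg [25.46 -0.16  0.06] F [-0.6 -0.3  0.4] op 0.003 Fgrip [-0.4 -0.3  0.6]
target [0.4267 0.1127 0.112 ] d [0.003 0.165 0.009] a [-0.042  0.024 -0.016]
target [0.4417 0.113  0.112 ] d [0.004 0.415 0.008] a [-0.042  0.024 -0.016]
target [0.4517 0.1132 0.112 ] d [0.004 0.582 0.007] a [-0.042  0.024 -0.016]
target [0.4617 0.1134 0.112 ] d [0.004 0.748 0.006] a [-0.042  0.024 -0.016]
target [0.4697 0.1136 0.112 ] d [0.004 0.882 0.006] a [-0.042  0.024 -0.016]
```

Now I push the door over the last stretch slowly.

Call:
servo_tool:
  deltas:
    - {"dx": 0, "dy": 0.2, "dz": 0, "ax": 0, "ay": 0, "az": 0, "hand": 0}
    - {"dx": 0, "dy": 0.35, "dz": 0, "ax": 0, "ay": 0, "az": 0, "hand": 0}
    - {"dx": 0, "dy": 0.5, "dz": 0, "ax": 0, "ay": 0, "az": 0, "hand": 0}
    - {"dx": 0, "dy": 0.6, "dz": 0, "ax": 0, "ay": 0, "az": 0, "hand": 0}
    - {"dx": 0, "dy": 0.7, "dz": 0, "ax": 0, "ay": 0, "az": 0, "hand": 0}
    - {"dx": 0, "dy": 0.78, "dz": 0, "ax": 0, "ay": 0, "az": 0, "hand": 0}
    - {"dx": 0, "dy": 0.84, "dz": 0, "ax": 0, "ay": 0, "az": 0, "hand": 0}
    - {"dx": 0, "dy": 0.88, "dz": 0, "ax": 0, "ay": 0, "az": 0, "hand": 0}
    - {"dx": 0, "dy": 0.9, "dz": 0, "ax": 0, "ay": 0, "az": 0, "hand": 0}

```text
clock: 4.35
tool_pos: [0.4717, 0.1144, 0.1137]
eef_rot: [0.7, 0.714, -0.001, -0.001]
contact_force: [0.4, -1.2, 0.6]
opening: 0.009
```

Run:
```python
from h import *
st()
print(RM.T@(r.get_state()['tool_pos']-O)*1e3)
snap('wrist','w2')
```

```text
t 4.35 tcp [0.4717 0.1144 0.1137] grip [-80.4  86.8  44.1] rot err deg [ 2.53e+01 -2.00e-02  1.00e-01] F [ 0.4 -1.2  0.6] op 0.009 Fgrip [ 0.6 -1.2  0.4]
[-87.53960073  86.77194135 113.67598384]
```

View pics/w2.png

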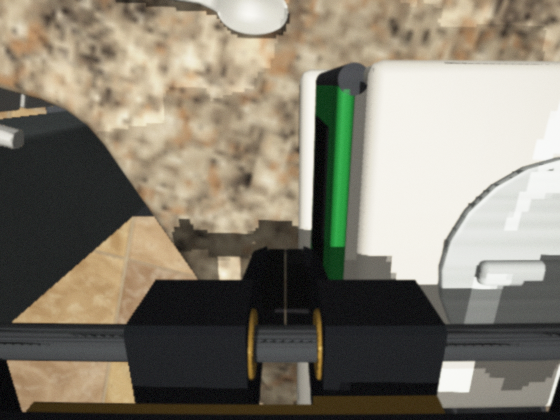

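The wrist view shows the door nearly parallel to the chamber front, its green top edge running from (350,80) to (335,270). I measure the angle.

```bash
cat >> h.py <<'E'
def door(f):
    p,W=pts(f); hsv=cv2.cvtColor(p,cv2.COLOR_RGB2HSV); z=W[...,2]; M=(W-O)@RM*1e3
    g=(hsv[...,0]>45)&(hsv[...,0]<85)&(hsv[...,1]>120)
    G=M[g&(abs(z-.115)<.004)]
    l=cv2.fitLine(G[:,:2].astype(np.float32),cv2.DIST_HUBER,0,.01,.01).ravel()
    print('door angle',np.arctan2(l[0]*np.sign(l[1]),abs(l[1])),len(G),'point',l[2:],'lo',G[G[:,1].argsort()[:3]].round(1))
    print('xrange',np.percentile(G[:,0],[2,98]))
E
python3 - <<'E'
from h import *
door('w1');door('w2')
E
```

```text
door angle 0.46589673 1318 point [-91.82018 123.43392] lo [[-113.2   74.3  114.4]
 [-113.2   75.3  114.9]
 [-114.7   75.4  115.2]]
xrange [-114.71767272  -70.80177727]
door angle 0.0097560445 3410 point [-69.300514 132.59775 ] lo [[-83.6  95.2 112. ]
 [-71.7  95.7 114.3]
 [-93.5  95.8 112.2]]
xrange [-71.94441698 -65.97513478]
```

Call:
servo_tool:
  deltas:
    - {"dx": 0, "dy": 0.05, "dz": 0, "ax": 0, "ay": 0, "az": 0, "hand": 0}
    - {"dx": 0, "dy": 0.1, "dz": 0, "ax": 0, "ay": 0, "az": 0, "hand": 0}
    - {"dx": 0, "dy": 0.12, "dz": 0, "ax": 0, "ay": 0, "az": 0, "hand": 0}
    - {"dx": 0, "dy": 0.12, "dz": 0, "ax": 0, "ay": 0, "az": 0, "hand": 0}

```text
clock: 4.9
tool_pos: [0.4731, 0.1146, 0.1135]
eef_rot: [0.699, 0.715, -0.004, -0.003]
contact_force: [-16.8, -0.5, 11.5]
opening: 0.006
```

Run:
```python
from h import *
st()
print(RM.T@(r.get_state()['tool_pos']-O)*1e3)
snap('wrist','w3'); door('w3')
```

```text
t 4.9 tcp [0.4731 0.1146 0.1135] grip [-79.1  87.   43.4] rot err deg [25.81 -0.07 -0.08] F [-16.8  -0.5  11.5] op 0.006 Fgrip [-10.3  -0.2  17.6]
[-86.08215676  86.9607809  113.54159047]
door angle -0.00375636 3312 point [-68.89765 132.47417] lo [[-85.3  92.3 114.5]
 [-78.3  95.5 116.4]
 [-66.1  95.8 113.9]]
xrange [-71.40770078 -65.79244475]
```

Call:
servo_tool:
  deltas:
    - {"dx": 0, "dy": -0.3, "dz": 0, "ax": 0, "ay": 0, "az": 0, "hand": 0}
    - {"dx": 0, "dy": -0.6, "dz": 0, "ax": 0, "ay": 0, "az": 0, "hand": 0}
    - {"dx": 0, "dy": -0.6, "dz": -0.7, "ax": 0, "ay": 0, "az": 0, "hand": 0}
    - {"dx": 0, "dy": -0.6, "dz": -1.4, "ax": 0, "ay": 0, "az": 0, "hand": 0}
    - {"dx": 0, "dy": -0.6, "dz": -2.2, "ax": 0, "ay": 0, "az": 0, "hand": 0}
    - {"dx": 0, "dy": -0.6, "dz": -2.2, "ax": 0, "ay": 0, "az": 0, "hand": 0}

```text
clock: 5.7
tool_pos: [0.4462, 0.1158, 0.2489]
eef_rot: [0.701, 0.714, 0.005, 0.001]
contact_force: [-0.8, 0.9, -0.1]
opening: 0.004
```

Run:
```python
from h import *
st()
snap('wrist','w4'); door('w4')
delta(grip(-25,-47,145)); delta(grip(-25,-47,65))
```

```text
t 5.7 tcp [0.4462 0.1158 0.2489] grip [-45.8  88.7 177.3] rot err deg [24.75  0.23  0.2 ] F [-0.8  0.9 -0.1] op 0.004 Fgrip [-0.7  0.9  0.3]
door angle -0.00091083447 1169 point [-69.363655 115.58061 ] lo [[-69.9  62.4 114.8]
 [-69.3  62.9 115.9]
 [-67.6  63.2 114.7]]
xrange [-71.78109931 -66.32230804]
target [ 0.4816 -0.0192  0.2285] d [-2.244  0.566  0.306] a [-4.159 -0.021 -0.031]
target [ 0.5157 -0.0185  0.1562] d [-2.246  1.129  1.515] a [-4.159 -0.021 -0.031]
```

View pics/w4.png

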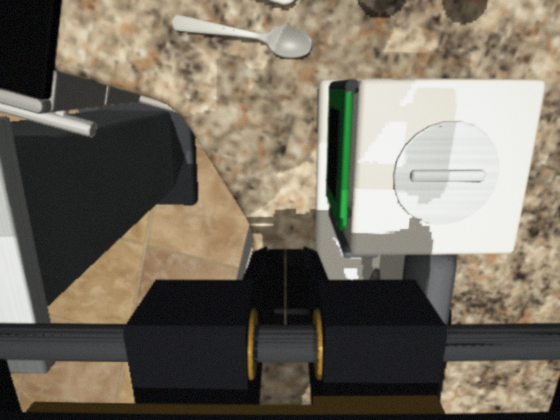

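The door stays shut, measured at about 0.00 rad after backing off. Next I go to a point behind and above the lever, tilted like the grip.

Call:
servo_tool:
  deltas:
    - {"dx": -0.45, "dy": 0.11, "dz": 0.06, "ax": -0.83, "ay": 0, "az": 0, "hand": 0}
    - {"dx": -0.9, "dy": 0.23, "dz": 0.12, "ax": -1.66, "ay": 0, "az": 0, "hand": 0}
    - {"dx": -1.35, "dy": 0.34, "dz": 0.18, "ax": -2.5, "ay": 0, "az": 0, "hand": 0}
    - {"dx": -1.8, "dy": 0.45, "dz": 0.24, "ax": -3.33, "ay": 0, "az": 0, "hand": 0}
    - {"dx": -2.24, "dy": 0.57, "dz": 0.31, "ax": -4.16, "ay": -0.02, "az": -0.03, "hand": 0}
    - {"dx": -2.24, "dy": 0.57, "dz": 0.31, "ax": -4.16, "ay": -0.02, "az": -0.03, "hand": 0}
    - {"dx": -2.24, "dy": 0.57, "dz": 0.31, "ax": -4.16, "ay": -0.02, "az": -0.03, "hand": 0}

```text
clock: 6.62
tool_pos: [0.479, -0.0201, 0.2254]
eef_rot: [0.683, 0.698, 0.153, 0.15]
contact_force: [-0.2, 0.4, 0.5]
opening: 0.006
```

Run:
```python
from h import *
st();print(r.get_state()['q'])
snap('wrist','w5');snap('scene','s5')
p,W=pts('w5'); hsv=cv2.cvtColor(p,cv2.COLOR_RGB2HSV)
m=((hsv[...,0]<6)|(hsv[...,0]>174))&(hsv[...,1]>130)&(hsv[...,2]>60)
m&=np.linalg.norm(W-grip(-25,0,40),axis=-1)<.06
G=(W[m]-GO)@RG*1e3; print(len(G),np.percentile(G,[2,50,98],axis=0).round(1))
delta(grip(-25,-47,145)); delta(grip(-25,-47,65))
```

```text
t 6.62 tcp [ 0.479  -0.0201  0.2254] grip [-28.7 -47.9 143.2] rot err deg [ 0.44 -0.01 -0.08] F [-0.2  0.4  0.5] op 0.006 Fgrip [0.1 0.4 0.5]
[ 0.32905538  0.56223891 -0.60549933  2.39547191  2.03608649  0.39880925
 -2.09767024]
1329 [[-35.9 -16.6  25.2]
 [-24.7  -9.1  53.4]
 [-11.8  -0.8  61.4]]
target [ 0.4816 -0.0192  0.2285] d [ 0.015  0.062 -0.03 ] a [-0.084  0.004  0.004]
target [ 0.5157 -0.0185  0.1562] d [0.015 0.074 1.304] a [-0.084  0.004  0.004]
```

View pics/w5.png

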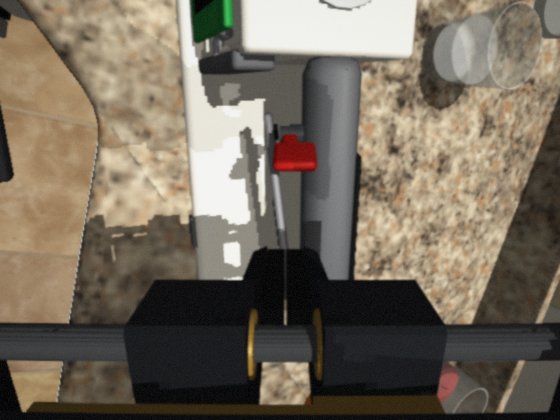

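View pics/s5.png

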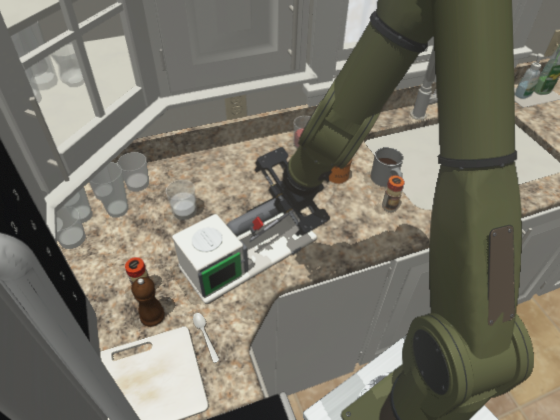

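The wrist view shows the red lever at (295,155), leaning back, centred at grip x −24 as predicted. The door is flush in the scene view. I descend behind the lever.

Call:
servo_tool:
  deltas:
    - {"dx": 0, "dy": 0.07, "dz": 0.65, "ax": -0.08, "ay": 0, "az": 0, "hand": 0}
    - {"dx": 0, "dy": 0.07, "dz": 1.3, "ax": -0.08, "ay": 0, "az": 0, "hand": 0}
    - {"dx": 0, "dy": 0.07, "dz": 1.3, "ax": -0.08, "ay": 0, "az": 0, "hand": 0}

```text
clock: 7.1
tool_pos: [0.5164, -0.0181, 0.1551]
eef_rot: [0.683, 0.698, 0.155, 0.152]
contact_force: [-0.2, 0.5, 0.3]
opening: 0.008
```

Run:
```python
from h import *
st()
delta(grip(-25,-1,65)); delta(grip(-25,3,65))
```

```text
t 7.1 tcp [ 0.5164 -0.0181  0.1551] grip [-24.8 -46.7  63.8] rot err deg [ 0.13  0.03 -0.04] F [-0.2  0.5  0.3] op 0.008 Fgrip [-0.   0.5  0.3]
target [0.5147 0.0275 0.1562] d [ 0.762 -0.002 -0.02 ] a [-0.021 -0.005  0.007]
target [0.5146 0.0315 0.1562] d [ 0.828 -0.002 -0.02 ] a [-0.021 -0.005  0.007]
```

Call:
servo_tool:
  deltas:
    - {"dx": 0.15, "dy": 0, "dz": 0, "ax": 0, "ay": 0, "az": 0, "hand": 0}
    - {"dx": 0.3, "dy": 0, "dz": 0, "ax": 0, "ay": 0, "az": 0, "hand": 0}
    - {"dx": 0.45, "dy": 0, "dz": 0, "ax": 0, "ay": 0, "az": 0, "hand": 0}
    - {"dx": 0.58, "dy": 0, "dz": 0, "ax": 0, "ay": 0, "az": 0, "hand": 0}
    - {"dx": 0.68, "dy": 0, "dz": 0, "ax": 0, "ay": 0, "az": 0, "hand": 0}
    - {"dx": 0.75, "dy": 0, "dz": 0, "ax": 0, "ay": 0, "az": 0, "hand": 0}
    - {"dx": 0.8, "dy": 0, "dz": 0, "ax": 0, "ay": 0, "az": 0, "hand": 0}
    - {"dx": 0.8, "dy": 0, "dz": 0, "ax": 0, "ay": 0, "az": 0, "hand": 0}

```text
clock: 8.1
tool_pos: [0.5165, 0.0247, 0.158]
eef_rot: [0.684, 0.695, 0.154, 0.158]
contact_force: [0.3, -10.6, 4.4]
opening: 0.008
```

```bash
cat >> h.py <<'E'
def lever(f):
    p,W=pts(f); hsv=cv2.cvtColor(p,cv2.COLOR_RGB2HSV)
    m=((hsv[...,0]<6)|(hsv[...,0]>174))&(hsv[...,1]>130)&(hsv[...,2]>60)
    m&=np.linalg.norm(W-grip(-25,0,40),axis=-1)<.06
    G=(W[m]-GO)@RG*1e3; print('lever',len(G)); 
    if len(G): print(np.percentile(G,[2,50,98],axis=0).round(1))
E
python3 - <<'E'
from h import *
st()
snap('wrist','w6');lever('w6')
E
```

```text
t 8.1 tcp [0.5165 0.0247 0.158 ] grip [-22.7  -3.8  65.9] rot err deg [-0.3  -0.62  0.17] F [  0.3 -10.6   4.4] op 0.008 Fgrip [  1.9 -10.6   4. ]
lever 1105
[[-35.9  14.2  53. ]
 [-24.2  18.8  57. ]
 [-12.4  21.2  58.7]]
```

View pics/w6.png

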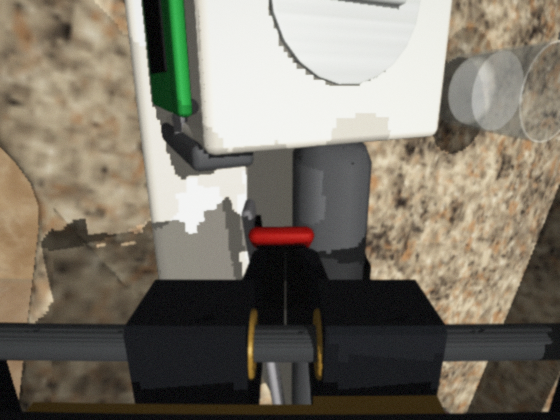

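The lever now leans forward, end face at (282,237), and the tool feels about 10 N. I press a little further to make sure it's on its stop.

Call:
servo_tool:
  deltas:
    - {"dx": 0.05, "dy": 0, "dz": 0, "ax": 0, "ay": 0, "az": 0, "hand": 0}
    - {"dx": 0.1, "dy": 0, "dz": 0, "ax": 0, "ay": 0, "az": 0, "hand": 0}
    - {"dx": 0.1, "dy": 0, "dz": 0, "ax": 0, "ay": 0, "az": 0, "hand": 0}

```text
clock: 8.52
tool_pos: [0.5164, 0.0255, 0.1579]
eef_rot: [0.687, 0.693, 0.151, 0.162]
contact_force: [-1.2, -19.2, 8.4]
opening: 0.007
```

Run:
```python
from h import *
st()
snap('wrist','w7');lever('w7')
```

```text
t 8.53 tcp [0.5164 0.0255 0.1579] grip [-22.8  -3.1  65.9] rot err deg [-0.35 -1.23  0.43] F [ -1.2 -19.2   8.4] op 0.007 Fgrip [  2.1 -19.1   8.3]
lever 1051
[[-35.9  15.1  52.8]
 [-23.8  19.2  57. ]
 [-12.5  21.3  58.7]]
```

It's on the stop: the force rose to 19 N with almost no travel. I back off, rise, and open the gripper.

Call:
servo_tool:
  deltas:
    - {"dx": -0.4, "dy": 0, "dz": 0, "ax": 0, "ay": 0, "az": 0, "hand": 0}
    - {"dx": -0.6, "dy": 0, "dz": -0.3, "ax": 0, "ay": 0, "az": 0, "hand": 0}
    - {"dx": -0.9, "dy": 0.1, "dz": -0.9, "ax": 0, "ay": 0, "az": 0, "hand": 0}
    - {"dx": -1.2, "dy": 0.3, "dz": -1.3, "ax": 0, "ay": 0, "az": 0, "hand": 88}
    - {"dx": -1.2, "dy": 0.3, "dz": -1.3, "ax": 0, "ay": 0, "az": 0, "hand": 88}
    - {"dx": -1.2, "dy": 0.3, "dz": -1.3, "ax": 0, "ay": 0, "az": 0, "hand": 88}

```text
clock: 9.32
tool_pos: [0.5, -0.0359, 0.2358]
eef_rot: [0.682, 0.698, 0.157, 0.154]
contact_force: [0.7, -0.0, -0.2]
opening: 0.322
```

Run:
```python
from h import *
st()
delta(grip(-6,-70,140));delta(grip(-6,-70,65)); delta(grip(-6,-70,6))
snap('wrist','w8');lever('w8')
```

```text
t 9.32 tcp [ 0.5    -0.0359  0.2358] grip [ -5.6 -64.1 143.9] rot err deg [-0.18  0.04 -0.14] F [ 0.7 -0.  -0.2] op 0.322 Fgrip [ 0.5 -0.  -0.4]
target [ 0.5014 -0.0418  0.2321] d [-0.099 -0.007  0.066] a [ 0.03  -0.007  0.023]
target [ 0.5334 -0.0411  0.1643] d [-0.1   -0.011  1.315] a [ 0.03  -0.007  0.023]
target [ 0.5585 -0.0406  0.1109] d [-0.1   -0.014  2.299] a [ 0.03  -0.007  0.023]
lever 1078
[[-35.5  -0.1  32.1]
 [-23.7  14.7  55.6]
 [-11.9  21.   58.7]]
```

View pics/w8.png

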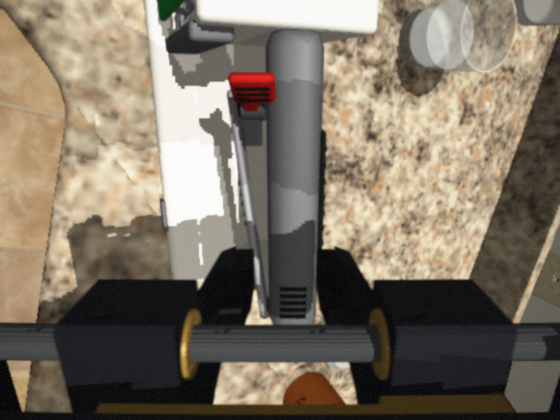

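The lever stays forward at (252,90), and the paddle and grip sit between the opening fingers. I check how far the bystanders are, while opening fully.

Call:
servo_tool:
  deltas:
    - {"dx": -0.1, "dy": 0, "dz": 0.3, "ax": 0, "ay": 0, "az": 0, "hand": 88}
    - {"dx": -0.1, "dy": 0, "dz": 0.6, "ax": 0, "ay": 0, "az": 0, "hand": 88}
    - {"dx": -0.1, "dy": 0, "dz": 0.6, "ax": 0, "ay": 0, "az": 0, "hand": 88}
    - {"dx": -0.1, "dy": 0, "dz": 0.6, "ax": 0, "ay": 0, "az": 0, "hand": 88}

```text
clock: 9.88
tool_pos: [0.5153, -0.0419, 0.2034]
eef_rot: [0.682, 0.698, 0.157, 0.154]
contact_force: [1.2, -0.1, 0.2]
opening: 0.825
```

Run:
```python
from h import *
st()
delta(grip(-6,-70,6))
p,W=pts('s0')
for u,v in ((308,175),(340,165),(340,155)): print(W[v,u].round(3))
snap('wrist','w9'); snap('scene','s9')
```

```text
t 9.88 tcp [ 0.5153 -0.0419  0.2034] grip [ -5.7 -70.4 108.2] rot err deg [-0.15  0.03 -0.11] F [ 1.2 -0.1  0.2] op 0.825 Fgrip [ 1.1 -0.1 -0.3]
target [ 0.5585 -0.0406  0.1109] d [ 0.006 -0.01   1.703] a [ 0.024 -0.004  0.019]
[ 0.668 -0.254  0.042]
[ 0.621 -0.334  0.075]
[ 0.641 -0.348  0.094]
```

View pics/w9.png

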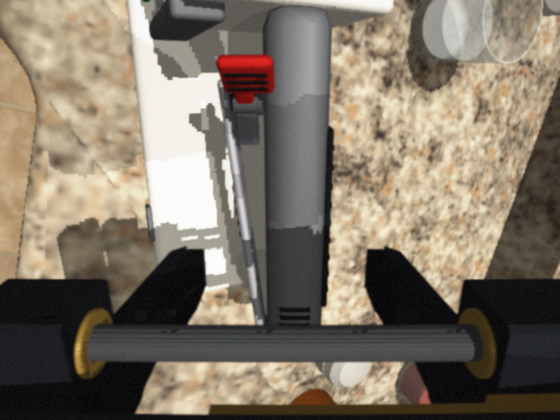

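The bystanders are well clear (timer at y −0.25, tin at y −0.34). The grip lies centred between the open fingers, with the paddle at (245,250) and the pad strip at (325,250). I descend to straddle it.

Call:
servo_tool:
  deltas:
    - {"dx": 0, "dy": -0.01, "dz": 0.4, "ax": 0, "ay": 0, "az": 0, "hand": 88}
    - {"dx": 0, "dy": -0.01, "dz": 0.8, "ax": 0, "ay": 0, "az": 0, "hand": 88}
    - {"dx": 0, "dy": -0.01, "dz": 1.2, "ax": 0, "ay": 0, "az": 0, "hand": 88}
    - {"dx": 0, "dy": -0.01, "dz": 1.5, "ax": 0, "ay": 0, "az": 0, "hand": 88}
    - {"dx": 0, "dy": -0.01, "dz": 1.7, "ax": 0, "ay": 0, "az": 0, "hand": 88}
    - {"dx": 0, "dy": -0.01, "dz": 1.7, "ax": 0, "ay": 0, "az": 0, "hand": 88}

```text
clock: 10.72
tool_pos: [0.5591, -0.0419, 0.1113]
eef_rot: [0.682, 0.697, 0.157, 0.154]
contact_force: [0.6, -0.1, 0.3]
opening: 0.996
```

Run:
```python
from h import *
st()
snap('wrist','w10'); snap('top','t10'); lever('w10')
```

```text
t 10.72 tcp [ 0.5591 -0.0419  0.1113] grip [ -5.3 -71.3   6.1] rot err deg [-0.21 -0.06 -0.07] F [ 0.6 -0.1  0.3] op 0.996 Fgrip [ 0.7 -0.1  0. ]
lever 9872
[[-35.4   0.5  32.4]
 [-23.4  14.9  55.9]
 [-11.6  20.7  58.8]]
```

View pics/w10.png

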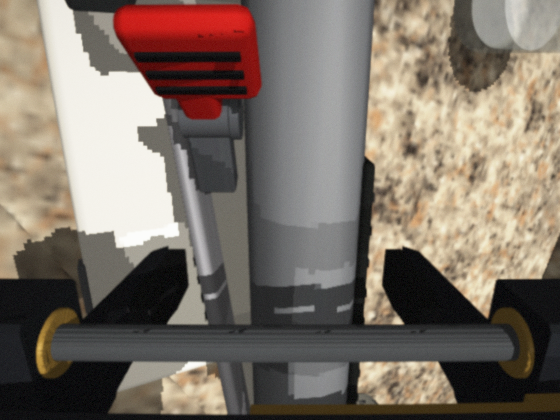

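The fingers straddle the grip, paddle on the left and pad on the right, both clear. I squeeze.

Call:
servo_tool:
  deltas:
    - {"dx": 0, "dy": 0.04, "dz": 0, "ax": 0, "ay": 0, "az": 0, "hand": 64}
    - {"dx": 0, "dy": 0.04, "dz": 0, "ax": 0, "ay": 0, "az": 0, "hand": 56}
    - {"dx": 0, "dy": 0.04, "dz": 0, "ax": 0, "ay": 0, "az": 0, "hand": 50}
    - {"dx": 0, "dy": 0.04, "dz": 0, "ax": 0, "ay": 0, "az": 0, "hand": 40}
    - {"dx": 0, "dy": 0.04, "dz": 0, "ax": 0, "ay": 0, "az": 0, "hand": 40}
    - {"dx": 0, "dy": 0.04, "dz": 0, "ax": 0, "ay": 0, "az": 0, "hand": 40}
  newtons: 35

```text
clock: 11.58
tool_pos: [0.5626, -0.0414, 0.1132]
eef_rot: [0.682, 0.697, 0.158, 0.155]
contact_force: [2.0, 2.8, 2.7]
opening: 0.541
```

Run:
```python
from h import *
st(); print(r.get_state()['opening']*88.1)
```

```text
t 11.57 tcp [ 0.5626 -0.0414  0.1132] grip [ -1.3 -70.9   6.4] rot err deg [-0.38 -0.03 -0.05] F [2.  2.8 2.7] op 0.541 Fgrip [3.  2.8 1.6]
47.68017354612911
```

The opening is 47.7 mm and the net force is near zero, so both sides are loaded. I hold.

Call:
servo_tool:
  deltas:
    - {"dx": 0, "dy": 0, "dz": 0, "ax": 0, "ay": 0, "az": 0, "hand": 40}
    - {"dx": 0, "dy": 0, "dz": 0, "ax": 0, "ay": 0, "az": 0, "hand": 40}
    - {"dx": 0, "dy": 0, "dz": 0, "ax": 0, "ay": 0, "az": 0, "hand": 40}
    - {"dx": 0, "dy": 0, "dz": 0, "ax": 0, "ay": 0, "az": 0, "hand": 40}
    - {"dx": 0, "dy": 0, "dz": 0, "ax": 0, "ay": 0, "az": 0, "hand": 40}
    - {"dx": 0, "dy": 0, "dz": 0, "ax": 0, "ay": 0, "az": 0, "hand": 40}
    - {"dx": 0, "dy": 0, "dz": 0, "ax": 0, "ay": 0, "az": 0, "hand": 40}
    - {"dx": 0, "dy": 0, "dz": 0, "ax": 0, "ay": 0, "az": 0, "hand": 40}

```text
clock: 12.58
tool_pos: [0.5626, -0.0413, 0.1132]
eef_rot: [0.682, 0.697, 0.158, 0.155]
contact_force: [4.7, 3.1, 5.8]
opening: 0.548
```

Run:
```python
from h import *
st()
snap('wrist','w11'); lever('w11'); snap('scene','s11')
```

```text
t 12.57 tcp [ 0.5626 -0.0413  0.1132] grip [ -1.3 -70.9   6.4] rot err deg [-0.39 -0.03 -0.09] F [4.7 3.1 5.8] op 0.548 Fgrip [6.8 3.  3.2]
lever 9812
[[-35.3   0.4  32.3]
 [-23.2  14.9  55.9]
 [-11.4  20.7  58.7]]
```

View pics/w11.png

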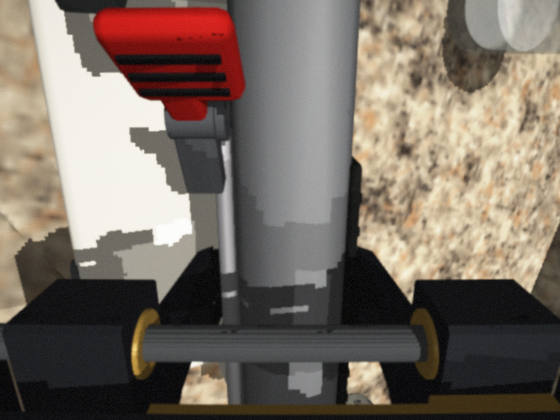

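View pics/s11.png

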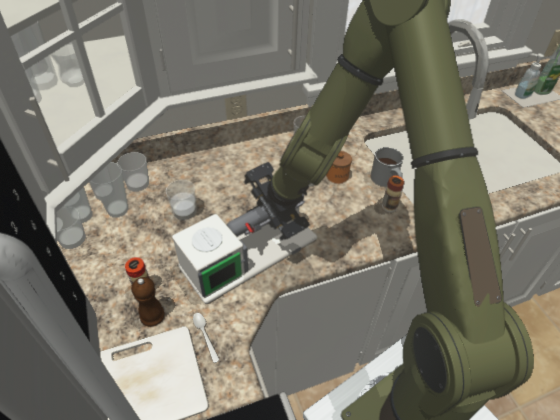

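The paddle lies flat along the grip at (228,200) and both fingers touch. I hold for two more calls.

Call:
servo_tool:
  deltas:
    - {"dx": 0, "dy": 0, "dz": 0, "ax": 0, "ay": 0, "az": 0, "hand": 40}
    - {"dx": 0, "dy": 0, "dz": 0, "ax": 0, "ay": 0, "az": 0, "hand": 40}
    - {"dx": 0, "dy": 0, "dz": 0, "ax": 0, "ay": 0, "az": 0, "hand": 40}
    - {"dx": 0, "dy": 0, "dz": 0, "ax": 0, "ay": 0, "az": 0, "hand": 40}
    - {"dx": 0, "dy": 0, "dz": 0, "ax": 0, "ay": 0, "az": 0, "hand": 40}
    - {"dx": 0, "dy": 0, "dz": 0, "ax": 0, "ay": 0, "az": 0, "hand": 40}
    - {"dx": 0, "dy": 0, "dz": 0, "ax": 0, "ay": 0, "az": 0, "hand": 40}
    - {"dx": 0, "dy": 0, "dz": 0, "ax": 0, "ay": 0, "az": 0, "hand": 40}
    - {"dx": 0, "dy": 0, "dz": 0, "ax": 0, "ay": 0, "az": 0, "hand": 40}
    - {"dx": 0, "dy": 0, "dz": 0, "ax": 0, "ay": 0, "az": 0, "hand": 40}
  newtons: 40

```text
clock: 13.92
tool_pos: [0.5626, -0.0414, 0.1133]
eef_rot: [0.682, 0.697, 0.158, 0.155]
contact_force: [4.8, 2.9, 3.7]
opening: 0.542
```

Call:
servo_tool:
  deltas:
    - {"dx": 0, "dy": 0, "dz": 0, "ax": 0, "ay": 0, "az": 0, "hand": 40}
    - {"dx": 0, "dy": 0, "dz": 0, "ax": 0, "ay": 0, "az": 0, "hand": 40}
    - {"dx": 0, "dy": 0, "dz": 0, "ax": 0, "ay": 0, "az": 0, "hand": 40}
    - {"dx": 0, "dy": 0, "dz": 0, "ax": 0, "ay": 0, "az": 0, "hand": 40}
    - {"dx": 0, "dy": 0, "dz": 0, "ax": 0, "ay": 0, "az": 0, "hand": 40}
    - {"dx": 0, "dy": 0, "dz": 0, "ax": 0, "ay": 0, "az": 0, "hand": 40}
    - {"dx": 0, "dy": 0, "dz": 0, "ax": 0, "ay": 0, "az": 0, "hand": 40}
    - {"dx": 0, "dy": 0, "dz": 0, "ax": 0, "ay": 0, "az": 0, "hand": 40}
    - {"dx": 0, "dy": 0, "dz": 0, "ax": 0, "ay": 0, "az": 0, "hand": 40}
    - {"dx": 0, "dy": 0, "dz": 0, "ax": 0, "ay": 0, "az": 0, "hand": 40}

```text
clock: 15.18
tool_pos: [0.5626, -0.0414, 0.1133]
eef_rot: [0.682, 0.697, 0.158, 0.155]
contact_force: [3.9, 4.0, 4.5]
opening: 0.546
```

Run:
```python
from h import *
st()
```

```text
t 15.18 tcp [ 0.5626 -0.0414  0.1133] grip [ -1.3 -70.9   6.4] rot err deg [-0.39 -0.03 -0.08] F [3.9 4.  4.5] op 0.546 Fgrip [5.5 3.9 2.4]
```

I held for over 3 s with steady readings. Now I open the gripper, wait, and rise along the grip's z.

Call:
servo_tool:
  deltas:
    - {"dx": 0, "dy": 0, "dz": 0, "ax": 0, "ay": 0, "az": 0, "hand": 88}
    - {"dx": 0, "dy": -0.05, "dz": 0, "ax": 0, "ay": 0, "az": 0, "hand": 88}
    - {"dx": 0, "dy": -0.08, "dz": 0, "ax": 0, "ay": 0, "az": 0, "hand": 88}
    - {"dx": 0, "dy": -0.1, "dz": 0, "ax": 0, "ay": 0, "az": 0, "hand": 88}
    - {"dx": 0, "dy": -0.1, "dz": 0, "ax": 0, "ay": 0, "az": 0, "hand": 88}
    - {"dx": 0, "dy": -0.1, "dz": 0, "ax": 0, "ay": 0, "az": 0, "hand": 88}
    - {"dx": 0, "dy": -0.1, "dz": -0.5, "ax": 0, "ay": 0, "az": 0, "hand": 88}
    - {"dx": 0, "dy": -0.1, "dz": -1.1, "ax": 0, "ay": 0, "az": 0, "hand": 88}
    - {"dx": 0, "dy": -0.1, "dz": -1.8, "ax": 0, "ay": 0, "az": 0, "hand": 88}
    - {"dx": 0, "dy": -0.1, "dz": -2.2, "ax": 0, "ay": 0, "az": 0, "hand": 88}

```text
clock: 16.42
tool_pos: [0.4986, -0.0429, 0.2309]
eef_rot: [0.682, 0.697, 0.157, 0.155]
contact_force: [1.0, -0.6, -1.1]
opening: 0.998
```

Call:
servo_tool:
  deltas:
    - {"dx": 0, "dy": 0, "dz": -0.1, "ax": 0, "ay": 0, "az": 0, "hand": 88}
    - {"dx": 0, "dy": 0, "dz": -0.1, "ax": 0, "ay": 0, "az": 0, "hand": 88}
    - {"dx": 0, "dy": 0, "dz": -0.1, "ax": 0, "ay": 0, "az": 0, "hand": 88}

```text
clock: 16.8
tool_pos: [0.4967, -0.0431, 0.2336]
eef_rot: [0.682, 0.697, 0.157, 0.154]
contact_force: [0.1, 1.0, -0.0]
opening: 1.003
```

Run:
```python
from h import *
st()
snap('wrist','w12'); lever('w12'); snap('scene','s12')
p,W=pts('s12'); hsv=cv2.cvtColor(p,cv2.COLOR_RGB2HSV); M=(W-O)@RM*1e3
for f in('s0','s12'):
    p,W=pts(f); hsv=cv2.cvtColor(p,cv2.COLOR_RGB2HSV); M=(W-O)@RM*1e3
    g=(hsv[...,0]>45)&(hsv[...,0]<85)&(hsv[...,1]>120)&(abs(M[...,2]-70)<45)&(M[...,0]<-40)
    Q=M[g]; l=cv2.fitLine(Q[:,:2].astype(np.float32),cv2.DIST_HUBER,0,.01,.01).ravel(); print(f,'door',np.arctan(l[0]/l[1]),l[2:])
```

```text
t 16.8 tcp [ 0.4967 -0.0431  0.2336] grip [ -9.7 -71.2 143.4] rot err deg [-0.16 -0.04 -0.05] F [ 0.1  1.  -0. ] op 1.003 Fgrip [ 0.1  1.  -0.1]
lever 1205
[[-35.8  -0.2  31.3]
 [-24.2  14.3  55.1]
 [-11.8  20.9  58.6]]
s0 door 0.45998475 [-91.96421 125.29006]
s12 door -0.009775238 [-70.65792  114.889626]
```

View pics/w12.png

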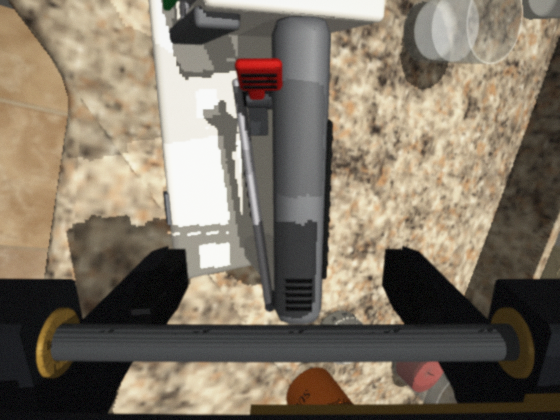

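View pics/s12.png

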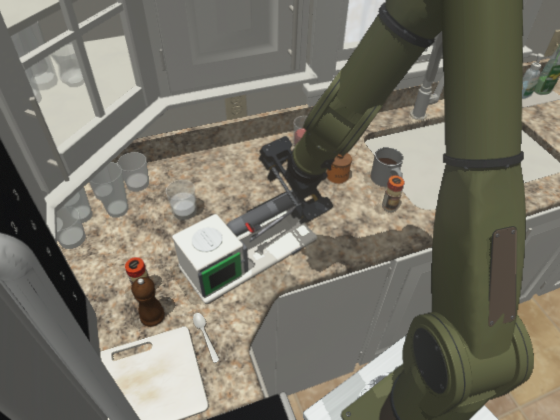

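The paddle has sprung out: it slants from (240,85) to (268,300) as before. The lever is forward, the door flush, the jars, tin and mug are in place, and the gripper is free. I hand in.

Run:
```python
from h import *
print(r.finish_job())
```

```text
the job is handed in; nothing more can be done
None
```

The mill was run through all its steps in order and the job is handed in. It took about 17 s of the 54 s allowed, and no verdict was reported.

- **Door:** I pushed it shut with the closed fingers until it met a hard stop at about 17 N. After backing off it measured about 0.00 rad, and −0.01 rad in the last picture, within measuring error.
- **Lever:** I pushed it forward onto its stop, where the force rose to 19 N with almost no further travel. The last check found its tip in the same forward place.
- **Paddle:** I squeezed it against the rubber pad at 35–40 N for over 3 s. The opening was about 48 mm, the paddle lay flat on the grip, and the net tool force stayed under about 8 N, so both sides were loaded. The paddle angle and the force on the pad could not be read directly. After release the pictures show it sprung out.
- **At the end:** The gripper was clear, with about 1 N of force on the tool. The other things visible in the last pictures stood in their places by eye; I did not measure their positions.

No check failed. Two readings were slightly off: the lever's back position looked about 3 mm from what I predicted, and the squeezed opening was about 1 mm below the nominal 49 mm. One move call was refused for missing "hand" values and resent, with no effect on the scene.

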